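# Unlid the tub and ready the rotary cutter

## Task

Take the loose lid off the clear tub by its upright tab: tip it up on its opposite edge while that edge still rests on the tub, then lift it off and lay it down flat and right way up on the table beside the tub, not dropping it. Then draw the small rotary cutter out of its socket in the tub and finish still holding it in the gripper, steady and raised roughly 5 to 20 cm above the cutting mat, blade end down over the mat and leaned over to a cutting angle of about 45 degrees with the blade disc standing on edge (its axle level). Never touch the mat or the table with the cutter, and leave the blade case, the jar and the spool where they are.

Things in the scene. Friction and masses are not known exactly. Their poses are not given: they have to be found in the camera images.
- tub: Clear tub fixed to the table, left or right, mat on the other side; open top under the lid. 126 (x) by 96 (y) by 146 high, walls 3. Origin: centre of underside, z up. Centred on its floor a wooden socket block 64 by 60, top 48 above the origin, with a slot 14 (x) by 38 (y), 40 deep (slot floor at 8), that holds the cutter's blade end.
- lid: Loose grey lid, about 90 g, 138 (x) by 108 (y): 4 thick plate, 3 thick skirt 8 deep outside the tub's rim, 3 clearance a side. Origin: centre of underside at the skirt's lower edge; plate top at 12. Starts 138 above the tub's origin, x along the tub's x. Handle: upright tab at its +x end (far from robot), 10 thick (x), 30 wide (y), 34 tall (z 12 to 46), at x 56.
- lid_tab (a point): Point in the lid's tab, 36 above the lid's origin (10 below the tab's top), midway through its thickness: lid frame x +56, y 0.
- lid_heel (a point): Point on the lid's underside of plate at the middle of the -x end, where it rests on the outer edge of the tub's -x wall: lid frame x -63, y 0, z 8. The lid tips about a line through it along the lid's y. At the start 146 above the table.
- cutter: Hand rotary cutter, about 80 g, 132 long, upright in the tub's slot (2 play), blade down, top 6 below the rim. Origin: lowest point of the blade; z up the handle, x the blade's axle, at the start along the tub's x. Black handle 20 (x) by 24 (y), z 46 to 132; below it a grey fork 12 (x) by 26 (y) with a steel disc 36 in diameter, 3 thick.
- cutter_blade (a point): Centre of the cutter's blade disc, on its axle, 18 above the cutter's origin.
- mat: Green cutting mat fixed on the table, 280 (x) by 200 (y), 3 thick, with a yellow grid. Origin: centre of its underside.
- blade_case: Bystander: flat white square, 105 by 105, with a steel spare blade on it, 6 high in all. Origin: centre of its underside.
- jar: Bystander: glass jar with cork, 64 in diameter, 85 high. Origin: centre of its underside.
- spool: Bystander: empty wooden spool, 44 in diameter, 55 high. Origin: centre of its underside.
Things that resemble listed ones, but are neither listed nor needed, are in the scene too. There is more than one size of the lid; the job needs the smallest. What is meant by the tub is not yellow, and is the larger of those in its own colour.

How it is judged:
On the way, in this order (a step that is already met when the one before it is completed fails the run):
1. the lid is tipped up at the tab end by 7 degrees or more with its opposite edge still at the tub's rim (within 12 mm) (angle between lid's own z axis and vertical above 0.12 rad and height (world z) of lid_heel between 0.13 and 0.158 m and horizontal distance between lid and tub below 0.03 m), for 0.1 s.
2. the lid lies flat, right way up, on the table beside the tub, let go (height (world z) of lid below 0.015 m and angle between lid's own z axis and vertical below 0.1 rad and contact force between the fingers and lid below 0.05 N and horizontal distance between lid and tub above 0.09 m), for 0.2 s.
3. the cutter is held in the gripper, drawn clear above the tub's rim (height (world z) of cutter above 0.15 m and contact force between the fingers and cutter above 1 N), for 0.1 s.
At the end, for the whole second after the job is handed in: Cutter held still by the gripper alone, blade centre over the mat and 60 to 250 mm above the table, handle leaned 32 to 58 degrees, blade end down, axle level within 15 degrees. Lid let go, flat within 6 degrees and right way up on the table, its middle 90 mm or more from the tub's (all of step 2 and contact force between the fingers and cutter above 1 N and contact force between cutter and tub below 0.1 N and height (world z) of cutter_blade between 0.06 and 0.25 m and x of cutter_blade in the frame of mat between -0.14 and 0.14 m and y of cutter_blade in the frame of mat between -0.1 and 0.1 m and angle between cutter's own z axis and vertical between 0.56 and 1.01 rad and angle between cutter's own x axis and vertical between 1.31 and 1.83 rad and linear speed of cutter below 0.03 m/s and linear speed of lid below 0.02 m/s); the arm keeps its last pose, push and grip.
It fails at once if the lid is let go in the air, more than 50 mm above the table, away from the tub (horizontal distance between lid and tub above 0.09 m and height (world z) of lid above 0.05 m and contact force between the fingers and lid below 0.02 N).
It fails at once if the cutter touches the mat or comes down to the table (contact force between cutter and mat above 0.5 N or height (world z) of cutter_blade below 0.021 m).
It fails at once if the blade case, the jar or the spool is moved by more than 30 mm (distance of any of blade_case, jar, spool from where it was at the start of the episode above 0.03 m).
It also fails if it takes over 53 s, if anything falls off the work surface, if the arm or the gripper's body presses on something with over 40 N, if the wrist force passes 120 N, or if a joint passes its speed limit or range.

## Robot

A 7-joint arm with a two-finger parallel gripper is mounted at the origin on the work surface. World frame = base frame: x ahead of the robot, y to its left, z up, the work surface at z = 0. Lengths are in m, angles in rad, forces in N, time in s.
With the tool pointing down it reaches from about 0.425 to 0.875 m from the base axis. Payload 9.9 kg.
Tool frame: the origin (TCP) lies on the centre line of the jaws, within the pads' length; the fingertips stand 14 mm ahead of it and the grasp point (between the pads) lies 5 mm behind it (arm.tip_reach is the distance from the TCP to the fingertips, in m); z points along the fingers, y is the line along which they close (so a half turn about z gives the same grasp; the last joint's range is limited). The gripper opens to 85 mm and grips with 20 to 120 N. Pads are 22 mm wide; open, the fingers measure 114 mm over their backs; the gripper's body (76 mm by 85 mm) begins 54 mm behind the grasp point. The pads swing forward as they close: fully open they stand 13 mm farther back than shut.
Start: joints at [-1.286, 0.576, 0.025, 1.437, -0.015, 1.129, -0.057], TCP at [0.243, 0.63, 0.221] pointing down, gripper open.
Joint ranges: [-2.76, 2.76], [-0.34, 2.15], [-1.52, 1.57], [0.19, 2.46], [-1.09, 4.23], [0.17, 1.99], [-2.82, 2.82]. Speed limits (rad/s): [2.22, 2.22, 3.01, 3.01, 3.14, 3.14, 3.14].

## Interface

Orientations are given as a rotation vector (axis times angle).
In Python, from plant import arm gives the robot as it stands. The module is installed in compiled form; this text tells all that it offers.
- The arm moves only by the tool move_arm, never from a script. Its argument "deltas" is text: rows parted by semicolons, each of 7 numbers parted by spaces: the turn, a rotation vector about the world's x, y, z each as a share of 120 degrees, from -1 to 1, then the shift along the world's x, y, z each as a share of 0.6 m, from -1 to 1, then the opening, from -1 (shut) to 1 (fully open). In form: ax ay az dx dy dz claw; .... A call has 1 to 8 rows; each row shifts and turns the commanded pose from where the row before left it; what a row does not reach is not made up. A row lasts 1/12 s, in which the tool goes at most 41.7 mm and 7.16 degrees, less where a joint would pass 70% of its speed; a pose out of reach is approached as far as the arm can. A call with a number of a shift or a turn outside -1 to 1 is refused whole. A call with a gripper value outside its range is refused whole. The fingers move at their own pace and stop on an object; "force" is the grip in N (left out, the last holds). Time passes only in rows, so rows that do not move let the fingers close. It gives the time, the measured TCP pose, the force, the opening and the grip force at its end, in the units of the state.
- arm.get_state(): the state, without advancing time (a new reading comes with each control period).
- arm.snapshot(name): name is "side" or "top" or "wrist"; returns a dict with "color" (400x640x3 uint8, red, green, blue), "fx", "fy", "cx", "cy" (pixels), "dist" ([k1, k2, p1, p2, k3] as OpenCV has them; the pictures are not rectified), "R" (3x3) and "t" (3): a world point X has camera coordinates R X + t. Camera axes: x right, y down, z forward; pixel columns grow to the right and rows downward; lengths in m; the calibration is good to about 2 mm. A picture is of the moment at which its call begins. There is no depth.
- arm.finish_job(): hands the job in; it is judged then, once.
The state is a dict: "clock": time; "joint_positions": joint angles; "qvel": joint speeds; "effort": joint torques, N m; "tcp_pos": TCP position; "eef_rot": TCP orientation; "contact_force": force on the tool from outside, world axes, zero at the start; "torque": the same for the moment, N m; "width": opening from 0.0 (shut) to 1.0 (fully open); "grip_force": force on a finger pad.
Only numpy, scipy, OpenCV 4.12 (cv2) and the standard library are available. Lean on these libraries where they do the work, as an engineer would, in place of code of your own. Each camera call takes 0.05 s, during which the arm holds its last target. There are 200 camera calls.

## Working session

There is one attempt and no reset: what is moved stays moved. The work goes in short steps, Python scripts to look and compute and a tool call to move; the robot and the scene stay as the last step left them, time stands still between calls to the robot, and variables do not carry over. Pictures are saved under pics/ and viewed, at most 10 in all, crops included, and the job is handed in when it is done.

Besides the shell and the picture viewer there is one more tool, called after "Emit:" in YAML: its name, and indented under it one key for each argument. move_arm: Moves the arm, as the interface text tells. Shift numbers are shares of 0.6 m and turn numbers shares of 120 degrees, none past 1 either way. Its arguments: {"type":"object","properties":{"deltas":{"type":"string"},"force":{"type":"number"}},"required":["deltas"]}

```bash
mkdir -p pics
cat > h.py <<'E'
import numpy as np, cv2, pickle
from plant import arm
def snap(n,f):
    s=arm.snapshot(n); pickle.dump(s,open(f'{n}.pkl','wb'))
    cv2.imwrite(f'pics/{f}.png',s['color'][:,:,::-1]); return s
def load(n): return pickle.load(open(f'{n}.pkl','rb'))
def K(s): return np.array([[s['fx'],0,s['cx']],[0,s['fy'],s['cy']],[0,0,1.]])
def onz(s,px,z):
    u=cv2.undistortPoints(np.array([px],float).reshape(-1,1,2),K(s),np.array(s['dist'],float)).reshape(-1,2)
    R=np.array(s['R']);t=np.array(s['t']);C=-R.T@t
    d=np.c_[u,np.ones(len(u))]@R
    return C+d*((z-C[2])/d[:,2])[:,None]
def proj(s,P):
    return cv2.projectPoints(np.array(P,float).reshape(-1,3),cv2.Rodrigues(np.array(s['R'],float))[0],np.array(s['t'],float),K(s),np.array(s['dist'],float))[0].reshape(-1,2)
E
python3 - <<'E'
from h import *
print(arm.get_state())
for n in('top','side'):
    s=snap(n,n+'0'); print(n,-np.array(s['R']).T@s['t'],s['fx'])
E
```

```text
{'clock': 0.0, 'joint_positions': array([-1.28580221,  0.57655744,  0.02480209,  1.43792213, -0.01498988,
        1.12896087, -0.05651369]), 'qvel': array([-0.00067848, -0.00014853,  0.00073592,  0.00051449, -0.00084698,
        0.00028311, -0.0004885 ]), 'effort': array([-4.96717803e-04, -7.65758157e+01,  2.25033984e+00, -2.85962248e+01,
        1.53413625e-02,  1.29121193e-02,  8.50845367e-06]), 'tcp_pos': array([0.24313898, 0.62918997, 0.2200197 ]), 'eef_rot': array([-5.75888083e-01, -3.08812135e+00,  2.58797049e-03]), 'contact_force': array([-0.50047314, -0.61671276,  0.02017542]), 'torque': array([-0.04068071, -0.00424405,  0.0109102 ]), 'grip_force': 0.0, 'width': 0.9996065145766438}
top [ 0.41827184 -0.18763588  1.48951613] 372.21031978909053
side [ 0.45925595 -0.99937356  0.85230579] 367.05780716776064
```

View pics/top0.png

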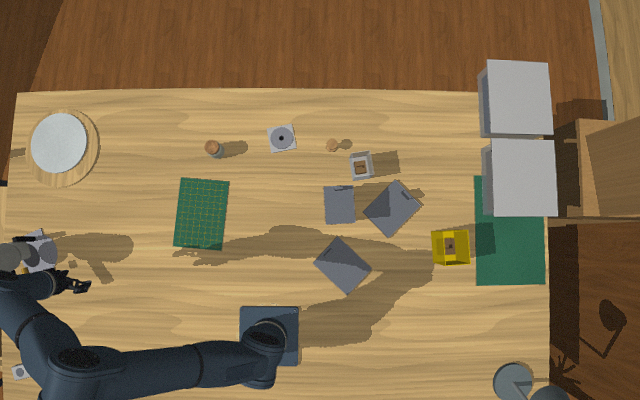

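View pics/side0.png

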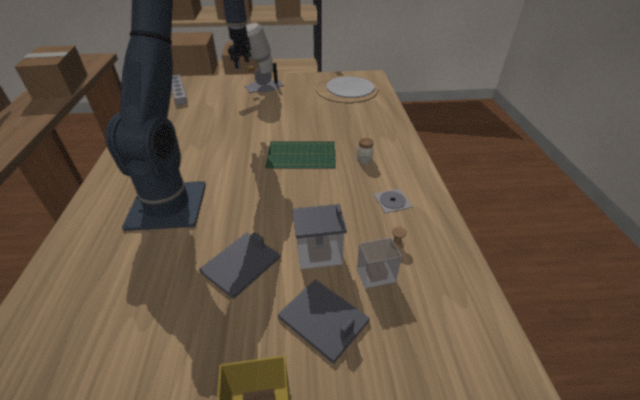

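The top view shows the lidded tub at about (340,204), with a smaller open tub at (361,166). Bigger spare lids lie at (393,208) and (342,265), the mat at (201,214), blade case (282,138), jar (214,149) and spool (335,145). I'll enlarge.

Run:
```python
from h import *
t=load('top')['color'];s=load('side')['color']
a=cv2.resize(t[170:235,310:375],(520,520),interpolation=cv2.INTER_CUBIC)
b=cv2.resize(s[195:275,280:360],(520,520),interpolation=cv2.INTER_CUBIC)
a=cv2.resize(a,(400,400));b=cv2.resize(b,(400,400))
cv2.imwrite('pics/c0.png',np.hstack([a,b])[:,:,::-1])
S=load('top')
print(onz(S,[[181,178],[229,181],[222,250],[174,246]],0.003).round(3))
print(onz(S,[[282,138],[361,178]],0.0).round(3), onz(S,[[335,145]],.05),onz(S,[[211,148]],.08))
```

```text
[[0.621 0.366 0.003]
 [0.61  0.168 0.003]
 [0.333 0.189 0.003]
 [0.346 0.384 0.003]]
[[ 0.789 -0.042  0.   ]
 [ 0.627 -0.365  0.   ]] [[ 0.74983051 -0.25646636  0.05      ]] [[0.72802371 0.22440016 0.08      ]]
```

View pics/c0.png

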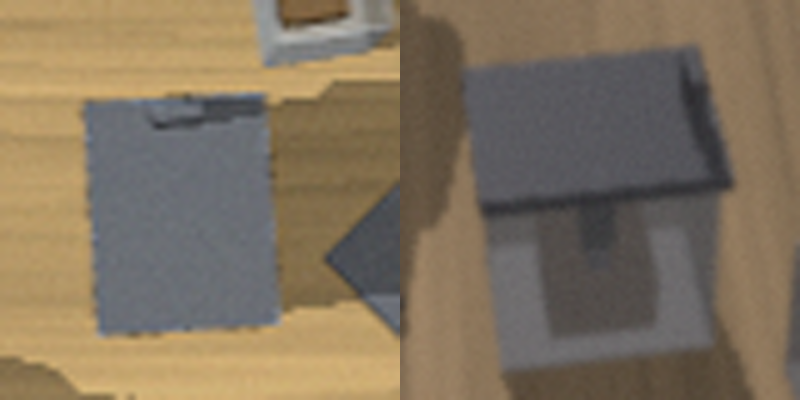

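```bash
cat > pose.py <<'E'
from h import *
E
python3 - <<'E'
from h import *
from scipy.optimize import least_squares
T=load('top');S=load('side')
f=400/65
pt=np.array([[83,101],[266,95],[281,325],[100,335]]);pt=(pt+.5)/f-.5+[310,170]
ps=np.array([[462-400,72],[695-400,45],[732-400,187],[484-400,205]]);ps=(ps+.5)/5-.5+[280,195]
a=onz(T,pt,.15);b=onz(S,ps,.15)
for q in(a,b): print(q.round(3).tolist(),q.mean(0).round(4),[np.linalg.norm(q[i]-q[i-1]).round(3) for i in range(4)])
# tab top in top image
pc=np.array([[150,108],[200,103],[203,120],[152,127]])
print(onz(T,(pc+.5)/f-.5+[310,170],.184).round(4).tolist())
Rz=lambda w:np.array([[np.cos(w),-np.sin(w),0],[np.sin(w),np.cos(w),0],[0,0,1]])
L=np.array([[69,54,12],[69,-54,12],[-69,-54,12],[-69,54,12]])/1e3
def res(p):
    W=L@Rz(p[2]).T+[p[0],p[1],.138]
    # side order: -x+y, +x+y, +x-y, -x-y
    return np.r_[(proj(T,W)-pt).ravel(),(proj(S,W[[3,0,1,2]])-ps).ravel()]
r=least_squares(res,[.6,-.26,-.05]);print(r.x,np.degrees(r.x[2]),r.fun.round(1))
m=lambda p:(Rz(r.x[2])@np.array(p)+[r.x[0],r.x[1],0]).round(4)
print('tab',m([.056,0,.174]),'heel',m([-.063,0,.146]))
# tub bottom corners side check
bb=np.array([[63,48,0],[63,-48,0],[-63,-48,0]])/1e3
print(((proj(S,[m(x) for x in bb])-[280,195]+.5)*5+[400,0]).round())
tt=np.array([[61,15,184],[61,-15,184],[51,-15,184],[51,15,184]])/1e3
print(((proj(T,[m(x) for x in tt])-[310,170]+.5)*f).round())
E
```

```text
[[0.575, -0.209, 0.15], [0.58, -0.317, 0.15], [0.444, -0.326, 0.15], [0.438, -0.22, 0.15]] [ 0.5092 -0.2677  0.15  ] [np.float64(0.138), np.float64(0.108), np.float64(0.136), np.float64(0.106)]
[[0.439, -0.226, 0.15], [0.573, -0.213, 0.15], [0.579, -0.328, 0.15], [0.448, -0.33, 0.15]] [ 0.5097 -0.2741  0.15  ] [np.float64(0.105), np.float64(0.135), np.float64(0.115), np.float64(0.131)]
[[0.5674, -0.2468, 0.184], [0.5705, -0.2755, 0.184], [0.5607, -0.2773, 0.184], [0.5564, -0.248, 0.184]]
[ 0.50971012 -0.27061062  0.06561044] 3.759201098392293 [ 0.9  0.   0.9 -0.7  1.  -0.   0.4  0.1 -0.5 -1.   0.6 -0.2  0.6 -2.1
 -1.4 -0.2]
tab [ 0.5656 -0.2669  0.174 ] heel [ 0.4468 -0.2747  0.146 ]
[[683. 230.]
 [712. 350.]
 [499. 374.]]
[[159. 105.]
 [211. 102.]
 [212. 119.]
 [160. 122.]]
```

The top-view fit is self-consistent: sides come out at 0.138 and 0.107 and the tab top matches. That puts the lid centre at about (0.509,-0.267), yaw about 4°, and the tab at about (0.565,-0.263). Moving there now.

Emit:
move_arm:
  deltas: "0 0 -0.034 0.022 -0.058 0.02 1;0 0 -0.034 0.022 -0.058 0.02 1;0 0 -0.034 0.022 -0.058 0.02 1;0 0 -0.034 0.022 -0.058 0.02 1;0 0 -0.034 0.022 -0.062 0 1;0 0 -0.034 0.022 -0.062 0 1;0 0 -0.034 0.022 -0.062 0 1;0 0 -0.034 0.022 -0.062 0 1"
  force: 60

```text
clock: 0.77
tcp_pos: [0.3491, 0.3396, 0.2688]
eef_rot: [-1.425, -2.799, 0.0]
contact_force: [0.8, -0.3, 1.6]
width: 1.002
grip_force: 0.0
```

Emit:
move_arm:
  deltas: "0 0 -0.034 0.022 -0.064 0 1;0 0 -0.034 0.022 -0.064 0 1;0 0 -0.034 0.022 -0.064 0 1;0 0 -0.034 0.022 -0.064 0 1;0 0 -0.034 0.022 -0.064 0 1;0 0 -0.034 0.022 -0.064 0 1;0 0 -0.034 0.022 -0.064 0 1;0 0 -0.034 0.022 -0.064 0 1"

```text
clock: 1.43
tcp_pos: [0.4545, 0.0325, 0.269]
eef_rot: [-2.154, -2.287, -0.0]
contact_force: [1.0, 1.5, 0.1]
width: 1.003
grip_force: 0.0
```

Emit:
move_arm:
  deltas: "0 0 0 0.023 -0.062 0 0.2;0 0 0 0.023 -0.062 0 0.2;0 0 0 0.023 -0.062 0 0.2;0 0 0 0.023 -0.062 0 0.2;0 0 0 0.023 -0.062 0 0.2;0 0 0 0.023 -0.062 0 0.2;0 0 0 0.023 -0.062 0 0.2;0 0 0 0.023 -0.06 0 0.2"

```text
clock: 2.1
tcp_pos: [0.5651, -0.264, 0.2685]
eef_rot: [-2.15, -2.289, 0.0]
contact_force: [1.0, 0.5, 0.4]
width: 0.599
grip_force: 0.0
```

Run:
```python
from h import *
s=snap('wrist','w1');print(arm.get_state()['tcp_pos'],arm.get_state()['eef_rot'])
```

```text
[ 0.56540414 -0.27199114  0.26819084] [ 2.15538788  2.28076278 -0.00694466]
```

View pics/w1.png

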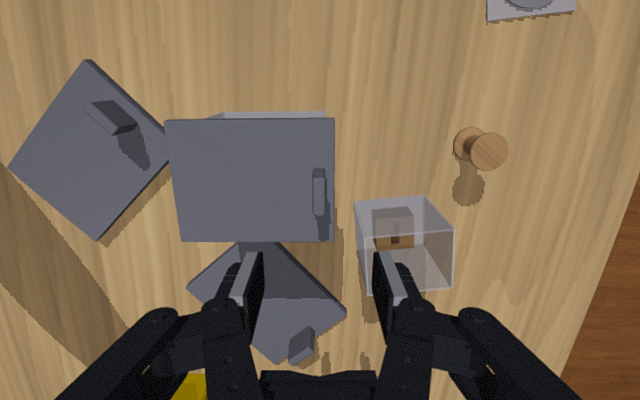

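The wrist view shows the lid with its tab at about (319,191), and the small open tub to its right at (405,245). I'll check the lid pose against this view.

Run:
```python
from h import *
s=load('wrist');print(arm.get_state()['tcp_pos'],arm.get_state()['clock'])
q=onz(s,[[166,121],[335,118],[334,241],[182,241]],.15);print(q.round(4).tolist(),q.mean(0),[np.linalg.norm(q[i]-q[i-1]).round(3) for i in range(4)])
print(onz(s,[[313,169],[326,169],[327,196],[314,196]],.184).round(4).tolist())
print(onz(s,[[356,204],[426,196],[452,231],[364,240]],.1).round(3).tolist())
d=q[1]-q[0];print(np.degrees(np.arctan2(d[1],d[0])))
```

```text
[ 0.56540414 -0.27199114  0.26819084] 2.15
[[0.4405, -0.2167, 0.15], [0.575, -0.2065, 0.15], [0.5826, -0.3136, 0.15], [0.4464, -0.3227, 0.15]] [ 0.51111892 -0.26489724  0.15      ] [np.float64(0.106), np.float64(0.135), np.float64(0.107), np.float64(0.137)]
[[0.5601, -0.2402, 0.184], [0.5694, -0.2396, 0.184], [0.5716, -0.2602, 0.184], [0.562, -0.2608, 0.184]]
[[0.606, -0.296, 0.1], [0.676, -0.282, 0.1], [0.71, -0.319, 0.1], [0.618, -0.335, 0.1]]
4.350283471894
```

Emit:
move_arm:
  deltas: "0 0 0.006 0.002 0.005 -0.032 0.2;0 0 0 0 0 -0.032 0.2;0 0 0 0 0 -0.032 0.2;0 0 0 0 0 -0.032 0.2;0 0 0 0 0 -0.032 0.2;0 0 0 0 0 0 0.2;0 0 0 0 0 0 0.2"

```text
clock: 2.73
tcp_pos: [0.5656, -0.2586, 0.1722]
eef_rot: [-2.135, -2.302, 0.002]
contact_force: [0.1, -0.3, 1.3]
width: 0.599
grip_force: 0.0
```

Emit:
move_arm:
  deltas: "0 0 0 0 0 0 -1;0 0 0 0 0 0 -1;0 0 0 0 0 0 -1;0 0 0 0 0 0 -1;0 0 0 0 0 0 -1;0 0 0 0 0 0 -1"
  force: 50

```text
clock: 3.23
tcp_pos: [0.5663, -0.2594, 0.1746]
eef_rot: [2.136, 2.302, 0.001]
contact_force: [-2.9, 1.9, 8.7]
width: -0.001
grip_force: 4.8
```

Run:
```python
from h import *
s=snap('side','s2');w=snap('wrist','w2');t=snap('top','t2')
a=cv2.resize(s['color'][170:270,270:370],(400,400),interpolation=cv2.INTER_CUBIC)
b=cv2.resize(w['color'][100:400,170:470],(400,400))
cv2.imwrite('pics/c2.png',np.hstack([a,b])[:,:,::-1])
```

```text
(no output)
```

View pics/c2.png

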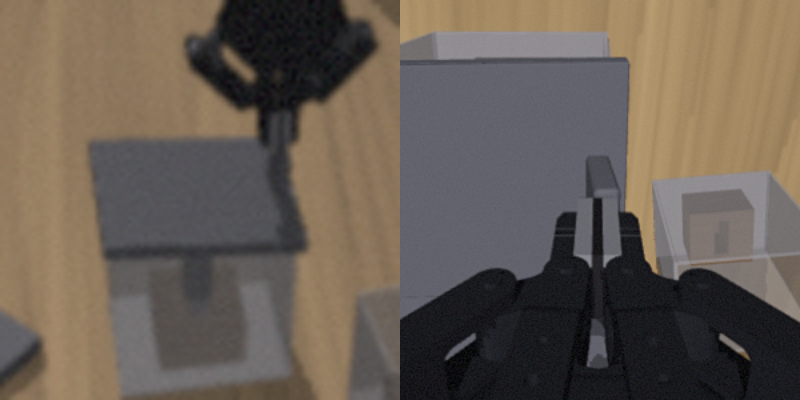

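Run:
```python
from h import *
w=load('wrist');s=load('side')
print(onz(w,[[341,145]],.15),'expected .575 -.2075')
print(onz(w,[[310,218],[326,217],[333,240]],.184).round(4))
st=arm.get_state();p=st['tcp_pos'];print(p,st['width'],st['grip_force'])
print('tip px',proj(w,[p-[0,0,.014]]),proj(w,[p+[0,0,.005]]),(proj(s,[p-[0,0,.014],p+[0,0,.005]])-[270,170])*4)
y=np.radians(4.2);R=np.array([[np.cos(y),-np.sin(y)],[np.sin(y),np.cos(y)]])
P=np.array([[61,15],[61,-15],[51,-15],[51,15]])/1e3@R.T+[.511,-.265]
P=np.c_[P,[.184]*4];P2=P.copy();P2[:,2]=.15
print('w crop',((proj(w,np.r_[P,P2])-[170,100])*4/3+[400,0]).round())
print('s crop',((proj(s,np.r_[P,P2])-[270,170])*4).round())
big=cv2.resize(w['color'][200:300,270:390],(720,600),interpolation=cv2.INTER_CUBIC)
cv2.imwrite('pics/c3.png',big[:,:,::-1])
```

```text
[[ 0.57466911 -0.20621349  0.15      ]] expected .575 -.2075
[[ 0.5609 -0.2347  0.184 ]
 [ 0.5682 -0.2337  0.184 ]
 [ 0.5724 -0.2451  0.184 ]]
[ 0.56630823 -0.2594018   0.17456371] -0.0024434984063343122 4.745548522041645
tip px [[317.6339997  243.51685894]] [[317.66847927 261.06781353]] [[272.97183736 167.66304595]
 [273.82442103 147.2848984 ]]
w crop [[612. 188.]
 [611. 259.]
 [585. 259.]
 [584. 188.]
 [610. 151.]
 [609. 214.]
 [587. 214.]
 [586. 151.]]
s crop [[278. 129.]
 [287. 158.]
 [272. 159.]
 [264. 130.]
 [277. 165.]
 [285. 194.]
 [270. 196.]
 [263. 166.]]
```

View pics/c3.png

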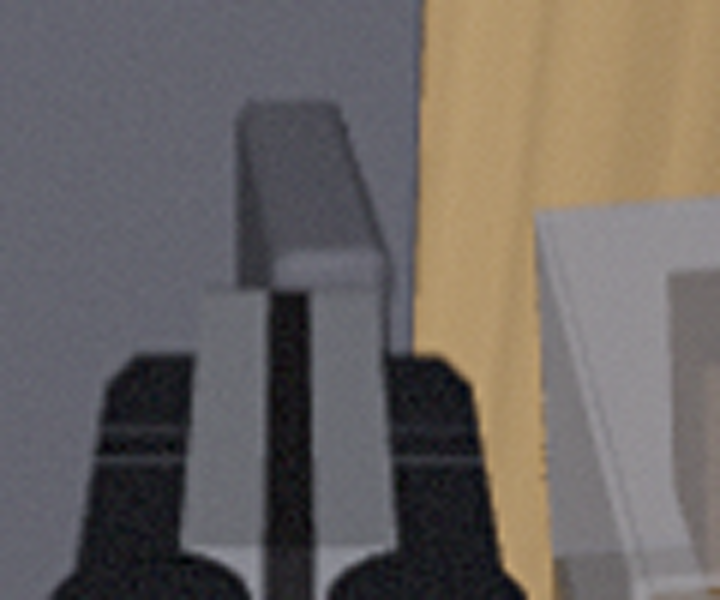

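Run:
```python
from h import *
print(arm.tip_reach,[a for a in dir(arm) if a[0]!='_'])
w=load('wrist');s=load('side');p=np.array([.5663,-.2594,.1746])
for dz in(-.014,0,.005,.01,.015): print(dz,((proj(w,[p+[-.004,.011,dz],p+[.004,.011,dz]])-[270,200])*6).round().tolist(),((proj(s,[p+[0,-.011,dz]])-[270,170])*4).round())
print(-np.array(w['R']).T@w['t'])
```

```text
0.014 ['PlanningError', 'finish_job', 'get_state', 'snapshot', 'tip_reach']
-0.014 [[250.0, 148.0], [339.0, 154.0]] [[275. 178.]]
0 [[248.0, 217.0], [344.0, 223.0]] [[275. 163.]]
0.005 [[247.0, 244.0], [346.0, 250.0]] [[276. 158.]]
0.01 [[246.0, 273.0], [347.0, 279.0]] [[276. 153.]]
0.015 [[245.0, 303.0], [349.0, 310.0]] [[276. 147.]]
[ 0.55976198 -0.17472727  0.32693019]
```

Emit:
move_arm:
  deltas: "0 0 0 0.004 0 0.03 0;0 0 0 0 0 0 0;0 0 0 0 0 0 0;0 0 0 0 0 0 0"

```text
clock: 3.72
tcp_pos: [0.5685, -0.2589, 0.1909]
eef_rot: [2.136, 2.303, 0.0]
contact_force: [-0.5, -0.3, -1.0]
width: 0.494
grip_force: 0.0
```

Emit:
move_arm:
  deltas: "0 0 0 0 0 -0.024 0;0 0 0 0 0 -0.024 0;0 0 0 0 0 -0.02 0;0 0 0 0 0 0 0;0 0 0 0 0 0 0"

```text
clock: 4.13
tcp_pos: [0.568, -0.2587, 0.1494]
eef_rot: [-2.135, -2.302, 0.001]
contact_force: [-0.6, -0.8, 0.2]
width: 0.499
grip_force: 0.0
```

Run:
```python
from h import *
w=snap('wrist','w4');s=snap('side','s4');print(arm.get_state()['tcp_pos'])
a=cv2.resize(s['color'][190:250,280:360],(400,300),interpolation=cv2.INTER_CUBIC)
b=cv2.resize(w['color'][170:320,220:420],(400,300))
cv2.imwrite('pics/c4.png',np.hstack([a,b])[:,:,::-1])
```

```text
[ 0.56870101 -0.25927635  0.15061749]
```

View pics/c4.png

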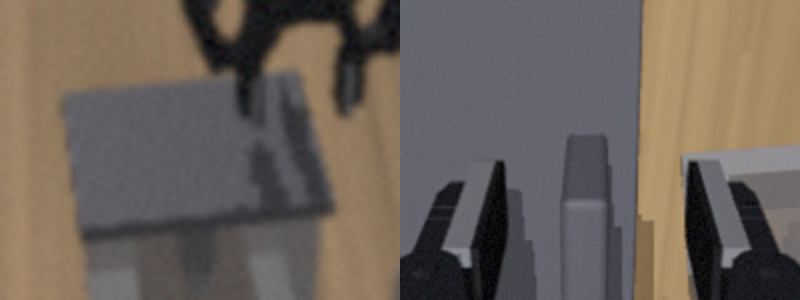

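The wrist view now shows the tab centred between the pads, with the tips well below the tab's top. Closing.

Emit:
move_arm:
  deltas: "0 0 0 0 0 0 -1;0 0 0 0 0 0 -1;0 0 0 0 0 0 -1;0 0 0 0 0 0 -1;0 0 0 0 0 0 -1"
  force: 50

```text
clock: 4.65
tcp_pos: [0.5689, -0.2592, 0.1508]
eef_rot: [2.136, 2.303, 0.001]
contact_force: [-0.8, 0.3, 5.8]
width: 0.107
grip_force: 49.8
```

Emit:
move_arm:
  deltas: "0.0015 -0.021 0 0 0 0.0088 -1;0.0015 -0.021 0 -0.0005 0 0.0088 -1;0.0015 -0.021 0 -0.001 0 0.0088 -1;0.0015 -0.021 0 -0.001 0 0.0088 -1;0 0 0 0 0 0 -1;0 0 0 0 0 0 -1;0 0 0 0 0 0 -1;0 0 0 0 0 0 -1"

```text
clock: 5.32
tcp_pos: [0.5659, -0.2595, 0.1704]
eef_rot: [2.052, 2.212, 0.191]
contact_force: [-5.8, -2.2, -0.1]
width: 0.105
grip_force: 49.8
```

Run:
```python
from h import *
from scipy.spatial.transform import Rotation as R
s=snap('side','s5');st=arm.get_state();print(st['tcp_pos'],R.from_rotvec(st['eef_rot']).as_matrix().round(3),st['contact_force'],st['width'])
cv2.imwrite('pics/c5.png',cv2.resize(s['color'][180:280,270:370],(500,500),interpolation=cv2.INTER_CUBIC)[:,:,::-1])
```

```text
[ 0.56594876 -0.25946896  0.17025609] [[-0.075  0.982  0.171]
 [ 0.997  0.074  0.012]
 [-0.001  0.172 -0.985]] [-5.42143805 -2.4034326   0.65299013] 0.10286714150325889
```

View pics/c5.png

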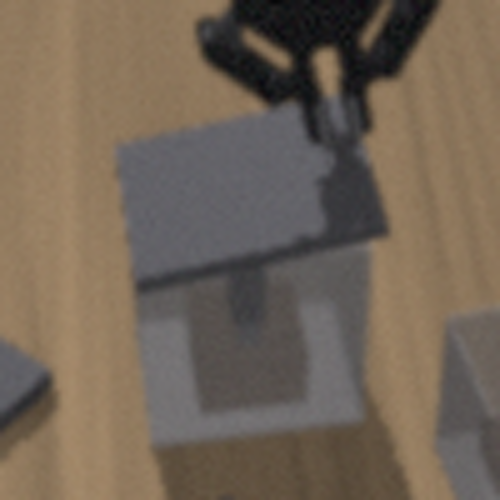

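Step 1 looks good: the lid is tipped about 10° with its heel still on the rim. Now lift it off and carry it to +y.

Emit:
move_arm:
  deltas: "0 0 0 0 0 0.03 -1;0 0 0 0 0 0.05 -1;0 0 0 0 0 0.05 -1;0 0 0 0 0 0.05 -1;-0.0015 0.0206 0 -0.004 0.044 0 -1;-0.0015 0.0206 0 -0.004 0.044 0 -1;-0.0015 0.0206 0 -0.004 0.044 0 -1;-0.0015 0.0206 0 -0.004 0.044 0 -1"

```text
clock: 6.03
tcp_pos: [0.5581, -0.1516, 0.2793]
eef_rot: [2.134, 2.303, -0.0]
contact_force: [0.3, -0.3, -1.1]
width: 0.106
grip_force: 49.3
```

Emit:
move_arm:
  deltas: "0 0 0 0 0.035 -0.04 -1;0 0 0 0 0.035 -0.055 -1;0 0 0 0 0.035 -0.055 -1;0 0 0 0 0.035 -0.055 -1;0 0 0 0 0.035 -0.055 -1;0 0 0 0 0 0 -1;0 0 0 0 0 0 -1;0 0 0 0 0 0 -1"

```text
clock: 6.7
tcp_pos: [0.5583, -0.0486, 0.1234]
eef_rot: [2.133, 2.302, 0.002]
contact_force: [-0.8, -0.7, -0.8]
width: 0.106
grip_force: 49.4
```

Run:
```python
from h import *
from scipy.spatial.transform import Rotation as R
s=snap('side','s6');st=arm.get_state();print(st['tcp_pos'],R.from_rotvec(st['eef_rot']).as_matrix().round(3),st['contact_force'],st['width'])
t=snap('top','t6')
a=cv2.resize(s['color'][120:280,240:400],(400,400));b=cv2.resize(t['color'][140:260,250:370],(400,400))
cv2.imwrite('pics/c6.png',np.hstack([a,b])[:,:,::-1])
```

```text
[ 0.55856372 -0.04925729  0.12403345] [[-0.075  0.997  0.005]
 [ 0.997  0.075 -0.001]
 [-0.001  0.005 -1.   ]] [ 0.36917718 -0.46755752 -1.29734966] 0.10525839268815769
```

View pics/c6.png

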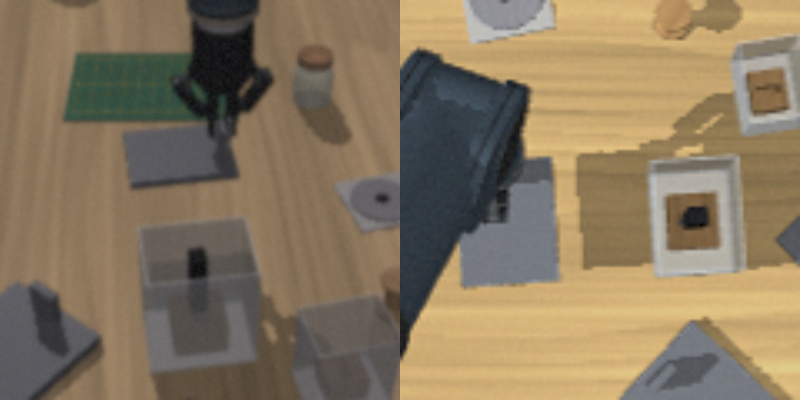

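The lid hangs level over clear table, and the cutter shows upright in the open tub at top-image pixel (338.5,205). Lowering.

Emit:
move_arm:
  deltas: "0 0 0 0 0 -0.043 -1;0 0 0 0 0 -0.043 -1;0 0 0 0 0 -0.043 -1;0 0 0 0 0 -0.04 -1;0 0 0 0 0 -0.006 -1;0 0 0 0 0 -0.004 -1;0 0 0 0 0 -0.003 -1;0 0 0 0 0 0 -1"

```text
clock: 7.47
tcp_pos: [0.5585, -0.0489, 0.0154]
eef_rot: [2.134, 2.3, 0.006]
contact_force: [0.6, 0.6, -0.9]
width: 0.104
grip_force: 49.4
```

Run:
```python
from h import *
from scipy.optimize import least_squares
st=arm.get_state();print(st['tcp_pos'],st['contact_force'])
t=load('top');f=400/120
c=onz(t,[(np.array([695-400,216])+.5)/f-.5+[250,140]],.14);print('cutter top',c)
# tub rim outer corners in top crop
pc=np.array([[650,163],[740,157],[745,269],[657,275]])-[400,0]
q=onz(t,(pc+.5)/f-.5+[250,140],.146);print(q.round(4).tolist(),q.mean(0))
```

```text
[ 0.55847414 -0.04885128  0.0153567 ] [ 0.63289114  0.56096851 -0.91206349]
cutter top [[ 0.5091839  -0.26431471  0.14      ]]
[[0.5663, -0.2147, 0.146], [0.5737, -0.313, 0.146], [0.4516, -0.3184, 0.146], [0.4445, -0.223, 0.146]] [ 0.5090284  -0.26728955  0.146     ]
```

Emit:
move_arm:
  deltas: "0 0 0 0 0 -0.002 -1;0 0 0 0 0 -0.002 -1;0 0 0 0 0 -0.002 -1;0 0 0 0 0 0 -1"

```text
clock: 7.8
tcp_pos: [0.5584, -0.0484, 0.0127]
eef_rot: [2.134, 2.3, 0.007]
contact_force: [-3.5, 1.0, 22.6]
width: 0.109
grip_force: 52.7
```

Emit:
move_arm:
  deltas: "0 0 0 0 0 0.002 -1;0 0 0 0 0 0 -0.3;0 0 0 0 0 0 -0.3;0 0 0 0 0 0 -0.3;0 0 0 0 0 0 -0.3;0 0 0 0 0 0.02 -0.2;0 0 0 0 0 0.05 -0.2;0 0 0 0 0 0.05 -0.2"

```text
clock: 8.47
tcp_pos: [0.5563, -0.0484, 0.0834]
eef_rot: [2.137, 2.303, -0.0]
contact_force: [0.9, 0.9, 0.2]
width: 0.399
grip_force: 0.0
```

Emit:
move_arm:
  deltas: "0 0 0 0 0 0.065 -0.1;0 0 0 0 0 0.065 -0.1;0 0 0 0 0 0.065 -0.1;0 0 0 0 0 0.065 -0.1;0 0 0 -0.01 -0.045 0 -0.1;0 0 0 -0.01 -0.045 0 -0.1;0 0 0 -0.01 -0.045 0 -0.1;0 0 0 -0.01 -0.045 0 -0.1"

```text
clock: 9.13
tcp_pos: [0.533, -0.1572, 0.2398]
eef_rot: [2.134, 2.302, 0.004]
contact_force: [0.0, 0.2, -0.8]
width: 0.449
grip_force: 0.0
```

Emit:
move_arm:
  deltas: "0 0 0 -0.01 -0.045 0 -0.1;0 0 0 -0.01 -0.045 0 -0.1;0 0 0 -0.01 -0.045 0 -0.1;0 0 0 -0.009 -0.046 0 -0.1;0 0 0 0 0 0 -0.1;0 0 0 0 0 0 -0.1"

```text
clock: 9.63
tcp_pos: [0.5091, -0.2668, 0.2394]
eef_rot: [2.139, 2.298, 0.002]
contact_force: [0.9, 1.1, 0.2]
width: 0.452
grip_force: 0.0
```

Run:
```python
from h import *
w=snap('wrist','w7');s=snap('side','s7');st=arm.get_state();print(st['tcp_pos'],st['width'])
a=cv2.resize(s['color'][120:280,240:400],(400,400));b=cv2.resize(w['color'],(640,400))[:,120:520]
cv2.imwrite('pics/c7.png',np.hstack([a,b])[:,:,::-1])
```

```text
[ 0.51015812 -0.26418824  0.23927685] 0.4514924214499827
```

View pics/c7.png

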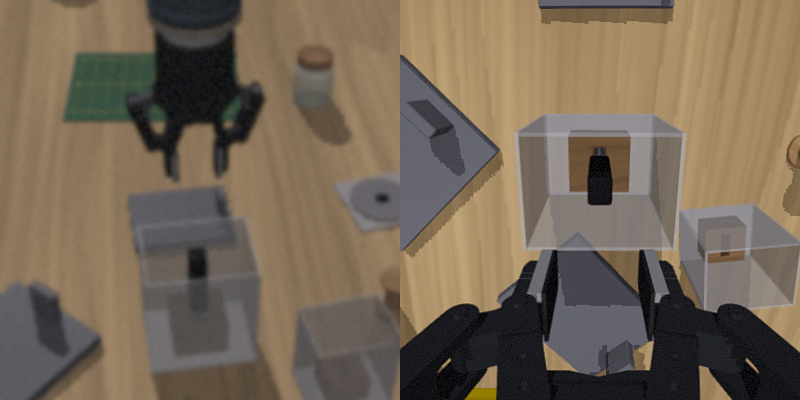

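The lid lies flat on the table behind the tub, at about (180,215) in the side crop. The cutter handle top is at wrist pixel (319,194), centred between the fingers. That was my tenth and last picture, so from here I work from numbers.

Run:
```python
from h import *
w=load('wrist')
print(onz(w,[[307,184],[331,184],[332,205],[308,205],[319.5,194.5]],.14).round(4))
q=onz(w,[[236,132],[405,132],[399,248],[246,248]],.146);print(q.round(4),q.mean(0))
```

```text
[[ 0.5004 -0.2594  0.14  ]
 [ 0.519  -0.2581  0.14  ]
 [ 0.5213 -0.2754  0.14  ]
 [ 0.5022 -0.2768  0.14  ]
 [ 0.5107 -0.2673  0.14  ]]
[[ 0.4465 -0.2218  0.146 ]
 [ 0.569  -0.213   0.146 ]
 [ 0.5788 -0.3068  0.146 ]
 [ 0.4541 -0.3156  0.146 ]] [ 0.51211333 -0.26428985  0.146     ]
```

Emit:
move_arm:
  deltas: "0 0 0 0 0 -0.04 -0.1;0 0 0 0 0 -0.04 -0.1;0 0 0 0 0 -0.04 -0.1;0 0 0 0 0 -0.02 -0.1;0 0 0 0 0 0 -0.1"

```text
clock: 10.15
tcp_pos: [0.5093, -0.2623, 0.1528]
eef_rot: [-2.132, -2.304, -0.002]
contact_force: [-0.0, 1.2, -0.5]
width: 0.449
grip_force: 0.0
```

Emit:
move_arm:
  deltas: "0 0 0 0.001 -0.002 -0.036 -0.1;0 0 0 0 0 -0.036 -0.1;0 0 0 0 0 -0.036 -0.1;0 0 0 0 0 0 -0.1;0 0 0 0 0 0 -0.1"

```text
clock: 10.57
tcp_pos: [0.5109, -0.2654, 0.0911]
eef_rot: [2.134, 2.304, 0.003]
contact_force: [-0.4, 0.5, 0.8]
width: 0.446
grip_force: 0.0
```

Emit:
move_arm:
  deltas: "0 0 0 0 0 0 -1;0 0 0 0 0 0 -1;0 0 0 0 0 0 -1;0 0 0 0 0 0 -1;0 0 0 0 0 0 -1"
  force: 80

```text
clock: 10.98
tcp_pos: [0.5115, -0.2666, 0.0924]
eef_rot: [2.133, 2.3, 0.005]
contact_force: [-1.1, 0.7, 8.4]
width: 0.225
grip_force: 78.7
```

Emit:
move_arm:
  deltas: "0 0 0 0 0 0.01 -1;0 0 0 0 0 0.03 -1;0 0 0 0 0 0.05 -1;0 0 0 0 0 0.05 -1;0 0 0 0 0 0.05 -1;0 0 0 0 0 0.06 -1;0 0 0 0 0 0.06 -1;0 0 0 0 0 0.06 -1"

```text
clock: 11.65
tcp_pos: [0.5099, -0.2661, 0.3154]
eef_rot: [2.135, 2.301, 0.004]
contact_force: [1.5, -0.6, -0.6]
width: 0.223
grip_force: 78.6
```

Emit:
move_arm:
  deltas: "0 0 0 0 0 0 -1;0 0 0 0 0 0 -1"

```text
clock: 11.82
tcp_pos: [0.5112, -0.2668, 0.3154]
eef_rot: [2.132, 2.298, 0.006]
contact_force: [-0.0, -0.1, -1.1]
width: 0.222
grip_force: 78.8
```

Emit:
move_arm:
  deltas: "0 0 0.058 0.001 0.054 0 -1;0 0 0.058 0.001 0.054 0 -1;0 0 0.058 0.001 0.054 0 -1;0 0 0.058 0.001 0.054 0 -1;0 0 0.058 0.001 0.054 0 -1;0 0 0.058 0.001 0.054 0 -1;0 0 0.058 0.001 0.054 0 -1;0 0 0.058 0.001 0.054 0 -1"

```text
clock: 12.48
tcp_pos: [0.5143, -0.0053, 0.3118]
eef_rot: [-0.804, -3.036, -0.004]
contact_force: [0.7, -0.2, -1.2]
width: 0.225
grip_force: 78.7
```

Emit:
move_arm:
  deltas: "0 0 0.058 0.001 0.054 0 -1;0 0 0.058 0.001 0.054 0 -1;0 0 0.058 0.001 0.054 0 -1;0 0 0.058 0.001 0.054 0 -1;0 0 0.058 0.001 0.054 0 -1;0 0 0.058 0.001 0.054 0 -1;0 0 0.058 0.001 0.054 0 -1;0 0 0.058 0.001 0.054 0 -1"

```text
clock: 13.15
tcp_pos: [0.5192, 0.2535, 0.3116]
eef_rot: [0.707, -3.058, -0.004]
contact_force: [0.9, -0.1, -1.1]
width: 0.229
grip_force: 78.7
```

Run:
```python
from h import *
from scipy.spatial.transform import Rotation as R
st=arm.get_state();print(st['tcp_pos'],R.from_rotvec(st['eef_rot']).as_matrix().round(3),st['joint_positions'].round(3),st['width'])
```

```text
[0.51920936 0.25347093 0.31156702] [[-0.899 -0.439 -0.003]
 [-0.439  0.899  0.002]
 [ 0.002  0.003 -1.   ]] [-0.521  0.363 -0.018  1.553  0.003  1.227  1.486] 0.2285094761904308
```

Emit:
move_arm:
  deltas: "0.0206 -0.042 0 -0.006 0 0 -1;0.0206 -0.042 0 -0.006 0 0 -1;0.0206 -0.042 0 -0.006 0 0 -1;0.0206 -0.042 0 -0.006 0 0 -1;0.0206 -0.042 0 -0.006 0 0 -1;0.0206 -0.042 0 -0.006 0 0 -1;0.0206 -0.042 0 -0.006 0 0 -1;0.0206 -0.042 0 -0.006 0 0 -1"

```text
clock: 13.82
tcp_pos: [0.4971, 0.2448, 0.3107]
eef_rot: [-0.539, 2.413, 0.176]
contact_force: [0.9, -1.5, -1.0]
width: 0.225
grip_force: 78.8
```

Emit:
move_arm:
  deltas: "0 0 0 0 0 -0.03 -1;0 0 0 0 0 -0.04 -1;0 0 0 0 0 -0.04 -1;0 0 0 0 0 -0.04 -1;0 0 0 0 0 -0.02 -1;0 0 0 0 0 0 -1;0 0 0 0 0 0 -1;0 0 0 0 0 0 -1"

```text
clock: 14.48
tcp_pos: [0.5034, 0.2399, 0.2555]
eef_rot: [-0.53, 2.414, 0.15]
contact_force: [0.4, -0.4, -0.9]
width: 0.227
grip_force: 78.8
```

Run:
```python
from h import *
from scipy.spatial.transform import Rotation as R
st=arm.get_state();M=R.from_rotvec(st['eef_rot']).as_matrix();p=st['tcp_pos'];b=p+.066*M[:,2]
print(p,M.round(3),st['joint_positions'].round(3),st['width'],st['grip_force'],st['qvel'].round(3))
s=snap('side','s9');t=snap('top','t9');print('blade',b,np.degrees(np.arccos(-M[2,2])))
P=[p-.048*M[:,2],p+.084*M[:,2],b]
for n,c in(('side',s),('top',t)):
  print(n,proj(c,P).round(1).tolist())
  g=c['color'].astype(int); bl=proj(c,[b])[0].round().astype(int)
  print(g[bl[1]-14:bl[1]+15:2,bl[0]-14:bl[0]+15:2].sum(2)//3)
lid=np.array([[.5025,-.053,.012]]);
for c in(s,t): 
  u=proj(c,lid)[0].round().astype(int);print('lid',u,c['color'][u[1],u[0]])
```

```text
[0.50339823 0.23986582 0.25546731] [[-0.705 -0.41   0.579]
 [-0.335  0.912  0.238]
 [-0.626 -0.027 -0.78 ]] [-0.453  0.133 -0.198  2.327  1.453  0.184 -0.026] 0.2269081334517974 78.78177881240845 [-0.005 -0.009  0.002 -0.009  0.013  0.002 -0.021]
blade [0.5416279  0.25555453 0.20400513] 38.76412990353489
side [[297.8, 91.6], [318.9, 113.2], [316.2, 110.5]]
[[ 22  37  85 112 114 113 114 115 115  96  96 112 117 112 109]
 [ 33  12  42  91 114 117 112 115 116 117 110  92  91 102 109]
 [ 52  33  35  33  80 111 108 112 117 116 116 116 109  88  81]
 [ 81  44  16  21  31  83 110 112 116 114 118 116 114 110 105]
 [107  78  30  16  24  31  76 107 117 117 115 114 116 109 105]
 [107 108  77  26  19  16  33  83 112 113 116 116 112 111 105]
 [104 108 107  81  22  20  39  49  65  91 115 116 111 110 110]
 [110 108 112 110  76  50  46  51  46  71 112 116 113 111 108]
 [109 110 109 114 108  74  51  48  50  70 112 116 115 114 108]
 [109 109 108 108 116  98  55  49  61  96 115 117 115 115 108]
 [108 108 109 109 113 111  91  77  98 110 112 115 115 116 111]
 [111 111 110 108 111 114 108 107 107 110 109 11
[... 556 characters left out ...]
 81  79  82  80]
 [149 145  77  85  82  84  92  49  83  80  80  80  78  84  90]
 [150 142  78  79  88  79 138  60  60  86  83  81  82  85  80]
 [146 134  80 100  93  89  78  65  52  81  94  84  81  79  77]
 [158 122  81  82  88  83  36  20  34  73  83  79  96  84  95]
 [144 117  79  81  86  54  23  23  11  81  91  82  87  79  79]
 [147  89  93  76 101  48  24  17  13  50  84  80  82  90  79]
 [159  76  81  79  80  27  20  40  85  44  80  91  97  88  84]
 [156  70  82  81  85  31  28  68  70  26  82  80  84  89  80]
 [158  74  93  85  94  19  21  95  60  28  28  35  84  83  82]
 [153  83  84  63  87  20  34  33  37  26  30  37  38  59  82]]
lid [312 204] [86 88 92]
lid [283 208] [112 118 123]
```

The cutter is held where predicted, but joint 6 has reached its limit, so the lean is 38.8° and the blade sits at z 0.204. A small move outward should ease that.

Emit:
move_arm:
  deltas: "0 0 0 0.012 0.004 0.005 -1;0 0 0 0.012 0.004 0.005 -1;0 0 0 0.012 0.004 0.005 -1;0 0 0 0.012 0.004 0 -1;0 0 0 0 0 0 -1;0 0 0 0 0 0 -1;0 0 0 0 0 0 -1;0 0 0 0 0 0 -1"

```text
clock: 15.25
tcp_pos: [0.5321, 0.2496, 0.2645]
eef_rot: [-0.53, 2.413, 0.15]
contact_force: [0.2, 0.4, -1.2]
width: 0.226
grip_force: 78.8
```

Run:
```python
from h import *
from scipy.spatial.transform import Rotation as R
st=arm.get_state();M=R.from_rotvec(st['eef_rot']).as_matrix();p=st['tcp_pos'];b=p+.066*M[:,2]
print(p,st['joint_positions'].round(3),st['grip_force'],st['qvel'].round(3))
print('blade',b,np.degrees(np.arccos(-M[2,2])),np.degrees(np.arccos(M[2,1])))
```

```text
[0.53208104 0.24955395 0.26447704] [-0.414  0.162 -0.219  2.253  1.232  0.188  0.221] 78.78136396408081 [ 0.003  0.001 -0.001 -0.003 -0.002  0.     0.005]
blade [0.5703482  0.26526293 0.21304891] 38.81132552030149 91.54046319793977
```

Emit:
move_arm:
  deltas: "0.008 -0.016 0 0 0 -0.02 -1;0.008 -0.016 0 0 0 -0.02 -1;0 0 0 0 0 -0.02 -1;0 0 0 0 0 -0.02 -1;0 0 0 0 0 0 -1;0 0 0 0 0 0 -1;0 0 0 0 0 0 -1"

```text
clock: 15.83
tcp_pos: [0.5347, 0.2445, 0.2327]
eef_rot: [-0.517, 2.391, 0.138]
contact_force: [-0.2, -0.1, -1.1]
width: 0.226
grip_force: 78.8
```

Run:
```python
from h import *
from scipy.spatial.transform import Rotation as R
st=arm.get_state();M=R.from_rotvec(st['eef_rot']).as_matrix();p=st['tcp_pos'];b=p+.066*M[:,2]
print(p,st['joint_positions'].round(3),st['grip_force'],st['qvel'].round(3))
print('blade',b,np.degrees(np.arccos(-M[2,2])),np.degrees(np.arccos(M[2,1])))
```

```text
[0.53468781 0.24451849 0.23274717] [-0.356  0.223 -0.301  2.321  1.905  0.245 -0.461] 78.75349402427673 [-0.006 -0.01   0.004 -0.007  0.009  0.003 -0.013]
blade [0.57435668 0.25982475 0.18226847] 40.1082325157657 92.12547033494042
```

```bash
python3 -c "
from plant import arm
print(arm.finish_job())"
```

```text
the job is handed in; nothing more can be done
None
```

I handed the job in with no verdict shown: the lid was tipped about 10°, lifted off and laid flat beside the tub, and by my measurements the cutter is held still over the mat, blade centre 18 cm above the table, leaned 40° with its axle level within about 2°.

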